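# Close the released module block with its covers

### The arm

A 6-joint arm with a two-finger parallel gripper is mounted at the origin on the work surface. World frame = base frame: x ahead of the robot, y to its left, z up, the work surface at z = 0. Lengths are in m, angles in rad, forces in N, time in s.
With the tool pointing down it reaches from about 0.35 to 0.775 m from the base axis. Payload 5.5 kg.
Tool frame: the origin (TCP) lies between the finger pads; the fingertips stand 19 mm ahead of it and the grasp point (between the pads) is the TCP; z points along the fingers, x is the direction in which the jaws open and shut, and the axes are right-handed (so a half turn about z gives the same grasp; the last joint's range is limited). The gripper opens to 85 mm and grips with 20 to 120 N. Pads are 22 mm wide; open, the fingers measure 114 mm over their backs; the gripper's body (76 mm by 85 mm) begins 54 mm behind the grasp point. The pads swing forward as they close: fully open they stand 13 mm farther back than shut.
Start: joints at [1.034, 0.313, 0.046, 1.304, 0, 1.431], TCP at [0.222, 0.53, 0.221] pointing down, gripper open.
Joint ranges: [-2.76, 2.76], [-0.86, 1.69], [-1.03, 1.26], [-2.2, 2.34], [-1.47, 1.5], [-3.14, 3.14]. Speed limits (rad/s): [2.57, 2.57, 3.14, 3.14, 3.14, 3.14].

### API

Orientations are given as a unit quaternion [w, x, y, z].
In Python, from workcell import env gives the robot as it stands. The module is installed in compiled form; this text tells all that it offers.
- The arm moves only by the tool carry_out, never from a script. Its argument "steps" is a list of rows, each a list of 7 numbers: the gripper command: -1 is shut, 1 is fully open, values between are in proportion, then the shift along the tool's x, y, z in m, then the turn, a rotation vector about the tool's x, y, z in rad. A call has 1 to 20 rows; each row shifts and turns the commanded pose from where the row before left it, along the tool's axes as they then stand; what a row does not reach is not made up. A row lasts 1/8 s, in which the tool goes at most 62.5 mm and 10.7 degrees, less where a joint would pass 70% of its speed; a pose out of reach is approached as far as the arm can. A call with a gripper value outside its range is refused whole. The fingers move at their own pace and stop on an object; "grip_force" is the grip in N (left out, the last holds). Time passes only in rows, so rows that do not move let the fingers close. It gives the time, the measured TCP pose, the force and the opening at its end, in the units of the state.
- env.get_state(): the state, without advancing time (a new reading comes with each control period).
- env.read_camera(name): name is "scene" or "top" or "wrist"; returns a dict with "color" (480x640x3 uint8, red, green, blue), "K" (3x3 intrinsics, pixels), "R" (3x3) and "t" (3): a world point X has camera coordinates R X + t. Camera axes: x right, y down, z forward; pixel columns grow to the right and rows downward; lengths in m; the calibration is good to about 2 mm. A picture is of the moment at which its call begins. There is no depth.
- env.hand_in(): hands the job in, once; it reports no verdict.
The state is a dict: "clock": time; "joint_pos": joint angles; "qvel": joint speeds; "tau": joint torques, N m; "tcp_pos": TCP position; "orientation": TCP orientation; "wrist_force": force on the tool from outside, world axes, zero at the start; "ft_torque": the same for the moment, N m; "finger_gap": finger opening in m.
Only numpy, scipy, OpenCV 4.12 (cv2) and the standard library are available. Lean on these libraries where they do the work, as an engineer would, in place of code of your own. Each camera call takes 0.05 s, during which the arm holds its last target. There are 200 camera calls.

### The job

The green magnet marks the module block that is released today: loosen its clamp knob (left-hand thread, so turn it clockwise) until the steel finger is clear, then lift off its orange transit bar and lay it flat in the blue tray. Then put every loose cover on the bench into a bay of that block, one to a bay, and press each one down firmly until it is level and flush with the block's top; the block with the red magnet is on hold, so leave its knob, bar and bays as they are, and do not disturb the other things on the bench.

Things in the scene. Friction and masses are not known exactly. Their poses are not given: they have to be found in the camera images.
- left_block: left (+y side) black module block, fixed, 84 (x) x 215 (y) x 40 mm high; origin centre of underside. Four open bays, centres at its x = 0, y = -78, -26, 26, 78 mm, each 70 (x) x 45 (y) mm, 7 mm walls, tops at 40 mm. In each a blue seat plate, 3 mm below the wall tops, slides 5 mm down to a stop when pressed with over 10 N and stays down
- left_clamp (a joint): turn of the left block's left-hand clamp knob in rad: near 0 (0 to 0.25) tight, with its steel finger over the orange bar; grows as the knob is turned CLOCKWISE seen from above, which loosens it; stop at 1.9; from about 1.1 the finger is clear of the bar. Stiff (0.08 N m), stays where it is left
- left_clamp_grip (a point): point on the upright axis of the left block's clamp knob, 72 mm above the bench, at x = -62, y = -50 mm of the block. Red wing 12 mm wide, 46 long, from 56 to 82 mm above the bench; it turns with the point and runs along the point's x. Steel finger 14 mm wide, 69 mm out from the axis along the point's +x, 50 to 56 mm above the bench
- left_bar: loose orange transit bar lying across the bays of the left block: 30 (x) x 200 (y) x 8 mm, 0.1 kg, with an upright grip rib in the middle 12 mm thick (x), 40 mm long (y), its top 32 mm above the bar's underside; origin at the centre of its underside
- right_block: right (-y side) black module block, fixed, 84 (x) x 215 (y) x 40 mm high; origin centre of underside. Four open bays, centres at its x = 0, y = -78, -26, 26, 78 mm, each 70 (x) x 45 (y) mm, 7 mm walls, tops at 40 mm. In each a blue seat plate, 3 mm below the wall tops, slides 5 mm down to a stop when pressed with over 10 N and stays down
- right_clamp (a joint): turn of the right block's left-hand clamp knob in rad: near 0 (0 to 0.25) tight, with its steel finger over the orange bar; grows as the knob is turned CLOCKWISE seen from above, which loosens it; stop at 1.9; from about 1.1 the finger is clear of the bar. Stiff (0.08 N m), stays where it is left
- right_clamp_grip (a point): point on the upright axis of the right block's clamp knob, 72 mm above the bench, at x = -62, y = -50 mm of the block. Red wing 12 mm wide, 46 long, from 56 to 82 mm above the bench; it turns with the point and runs along the point's x. Steel finger 14 mm wide, 69 mm out from the axis along the point's +x, 50 to 56 mm above the bench
- right_bar: loose orange transit bar lying across the bays of the right block: 30 (x) x 200 (y) x 8 mm, 0.1 kg, with an upright grip rib in the middle 12 mm thick (x), 40 mm long (y), its top 32 mm above the bar's underside; origin at the centre of its underside
- green_magnet: round green magnet, 34 mm across, on a steel post, 52 mm high in all, fixed to the bench just in front (-x side) of one of the blocks; origin at the post's foot: that block is released for covering
- red_magnet: round red magnet, like the green one, in front of the other block: that block is on hold and stays as it is
- cover1: loose cover (two to four are there): flat grey plate 64 (x) x 40 (y) x 8 mm, 0.07 kg, yellow upright grip rib in the middle 12 mm thick (x), 32 mm long (y), its top 28 mm above the underside; origin centre of underside. Fits a bay with axes as the block's (or half round), 2.5 mm free all round; laid in it stands 5 mm proud; pressed home its plate is flush with the wall tops (underside at 32 mm)
- cover2: loose cover (two to four are there): flat grey plate 64 (x) x 40 (y) x 8 mm, 0.07 kg, yellow upright grip rib in the middle 12 mm thick (x), 32 mm long (y), its top 28 mm above the underside; origin centre of underside. Fits a bay with axes as the block's (or half round), 2.5 mm free all round; laid in it stands 5 mm proud; pressed home its plate is flush with the wall tops (underside at 32 mm)
- cover3: loose cover (two to four are there): flat grey plate 64 (x) x 40 (y) x 8 mm, 0.07 kg, yellow upright grip rib in the middle 12 mm thick (x), 32 mm long (y), its top 28 mm above the underside; origin centre of underside. Fits a bay with axes as the block's (or half round), 2.5 mm free all round; laid in it stands 5 mm proud; pressed home its plate is flush with the wall tops (underside at 32 mm)
- cover4: loose cover (two to four are there): flat grey plate 64 (x) x 40 (y) x 8 mm, 0.07 kg, yellow upright grip rib in the middle 12 mm thick (x), 32 mm long (y), its top 28 mm above the underside; origin centre of underside. Fits a bay with axes as the block's (or half round), 2.5 mm free all round; laid in it stands 5 mm proud; pressed home its plate is flush with the wall tops (underside at 32 mm)
- tray: blue open tray for transit bars, fixed, 260 (x) x 120 (y) x 28 mm high, 4 mm walls and floor of about 4 mm, on the left or right side of the bench (a low carton of modules, not used, stands on the other side); origin at the centre of its underside
- screwdriver: bystander, to be left alone: green-handled screwdriver, 140 mm long, lying between the two blocks
- screw_jar: bystander, to be left alone: small screw jar, 40 mm wide, 50 mm tall
- relay1: bystander, to be left alone: finished black relay module, 70 x 110 x 60 mm
- relay2: bystander, to be left alone: another finished black relay module, 70 x 110 x 60 mm
- connector: bystander, to be left alone: brass connector, about 56 x 30 x 16 mm
- tape: bystander, to be left alone: yellow tape roll, 70 mm across, 18 mm high
- parts_box: bystander, to be left alone: closed cardboard box, 90 x 80 x 50 mm
Not all that is in view belongs to the job. Leave any yellow look-alike of the right_bar alone. Leave any purple look-alike of the cover2 alone.

How it is judged:
By the outcome, as a careful person would: the job done as asked, in the order asked, and still so for the second after the job is handed in, with the robot touching nothing.
Of cover1, cover2, cover3, cover4 only 2 to 4 are there at a start; the rules pass over those that are not, and their reading is None.
At some moment in a run one of cover1, cover2, cover3, cover4 may be knocked a few centimetres aside while the robot is not near it.
Once in a run the grip may slacken for a moment while it holds something.
It also fails if it takes over 210 s, if anything falls off the work surface, if the arm or the gripper's body presses on something with over 40 N, if the wrist force passes 120 N, or if a joint passes its speed limit or range.

## Working session

There is one attempt and no reset: what is moved stays moved. The work goes in short steps, Python scripts to look and compute and a tool call to move; the robot and the scene stay as the last step left them, time stands still between calls to the robot, and variables do not carry over. Pictures are saved under pics/ and viewed, about 12 in all and at most 16, crops included, and the job is handed in when it is done.

Besides the shell and the picture viewer there is one more tool, called after ">>>" as name(argument=value, ...) on one line, values as JSON. carry_out: Moves the arm, as the interface text tells. Its arguments: {"type":"object","properties":{"steps":{"type":"array","items":{"type":"array","items":{"type":"number"}}},"grip_force":{"type":"number"}},"required":["steps"]}

```bash
mkdir -p pics; cat > h.py <<'E'
import numpy as np, cv2
from workcell import env
def snap(cam,fn=None,crop=None,scale=1):
    d=env.read_camera(cam); im=d['color'][:,:,::-1].copy()
    if fn:
        o=im
        if crop: o=o[crop[1]:crop[3],crop[0]:crop[2]]
        cv2.imwrite('pics/'+fn,cv2.resize(o,None,fx=scale,fy=scale))
    return d,im
def pix2w(d,u,v,z):
    r=d['R'].T@np.linalg.solve(d['K'],[u,v,1.]); c=-d['R'].T@d['t']
    return c+r*(z-c[2])/r[2]
def w2pix(d,X):
    p=d['K']@(d['R']@np.array(X,float)+d['t']); return p[:2]/p[2]
E
python3 - <<'E'
from h import *
d,_=snap('top','top1.png'); print(d['K'],d['R'],d['t'])
d,_=snap('scene','scene1.png')
print(env.get_state())
E
```

```text
[[498.87581265   0.         325.05199674]
 [  0.         498.87581265 242.84762635]
 [  0.           0.           1.        ]] [[-0.02594485 -0.99966156  0.00190316]
 [-0.99204316  0.02551241 -0.12328616]
 [ 0.12319589 -0.00508666 -0.99236934]] [0.00240269 0.4885539  1.25116283]
{'clock': 0.1, 'joint_pos': array([1.03436973e+00, 3.13918179e-01, 4.50881696e-02, 1.30359125e+00,
       6.79399534e-06, 1.43118630e+00]), 'qvel': array([ 0.00048606, -0.00105227,  0.00381172, -0.00061721,  0.00031743,
       -0.00014359]), 'tau': array([ 2.80437569e-03, -4.81725955e+01,  2.99243617e+01,  1.27660934e-02,
       -6.22292191e-05, -2.24752944e-05]), 'tcp_pos': array([0.22199803, 0.529907  , 0.21990029]), 'orientation': array([ 3.48414141e-04,  8.32611353e-01,  5.53857088e-01, -7.33976021e-04]), 'wrist_force': array([-0.16259347, -0.13888497, -0.93035498]), 'ft_torque': array([ 0.00138914, -0.05039924, -0.01945094]), 'finger_gap': 0.08564594907645584}
```

View pics/top1.png

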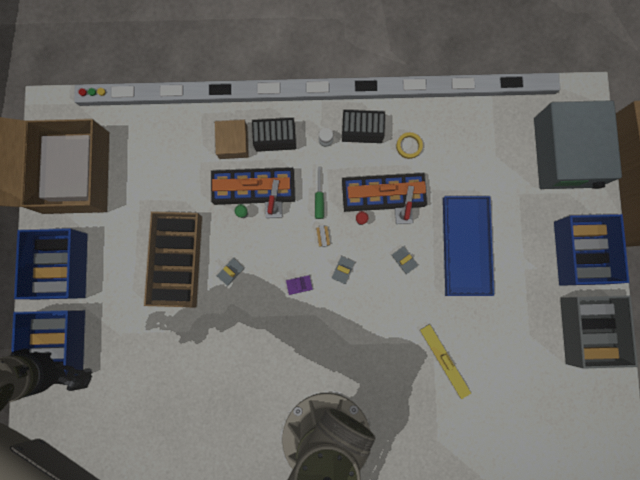

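View pics/scene1.png

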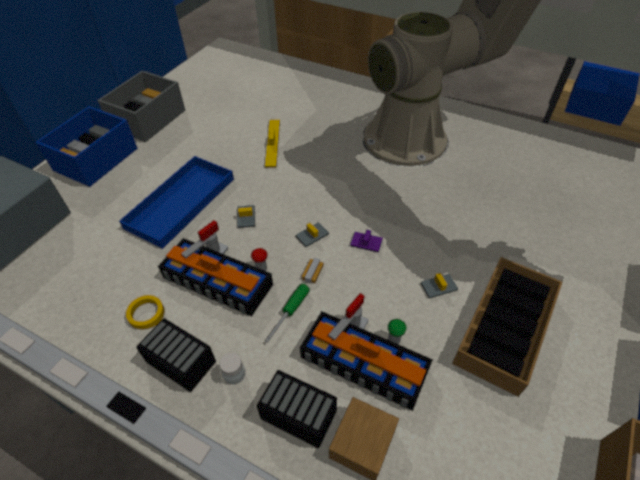

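Top view: the green magnet (241,211) stands before the left block (252,186), so that block is released. The red one (362,217) is at the right block. There are three grey covers at (230,271), (344,269) and (404,260). The tray is at (468,246).

Look-alikes: the purple cover (300,285), the yellow bar (446,360), and the held block's bar (387,190) and knob (408,203).

```bash
python3 - <<'E'
from h import *
d,im=snap('top','top2.png',(200,150,440,310),3)
hsv=cv2.cvtColor(im,cv2.COLOR_BGR2HSV)
def comps(m,z,name,mn=8):
    n,l,s,c=cv2.connectedComponentsWithStats(m.astype('uint8'))
    for i in range(1,n):
        if s[i,4]>=mn and 150<c[i][1]<320 and 140<c[i][0]<500:
            pts=np.argwhere(l==i)[:,::-1].astype('float32')
            w=np.array([pix2w(d,*p,z)[:2] for p in pts]).astype('float32')
            r=cv2.minAreaRect(w); print(name,c[i].round(1),s[i,4],'w',w.mean(0).round(4),'rect',np.round(r[0],4),np.round(r[1],3),round(r[2],1))
H,S,V=cv2.split(hsv)
comps((H>=5)&(H<=16)&(S>190)&(V>120),.047,'orange',40)
comps((H>=20)&(H<=32)&(S>120)&(V>100),.026,'yellow')
comps((H>=45)&(H<=80)&(S>110),.05,'green')
comps(((H<4)|(H>174))&(S>150)&(V>80),.08,'red')
comps((H>=105)&(H<=125)&(S>150)&(V>60),.028,'blue',1500)
comps((H>=90)&(H<=115)&(S>20)&(S<90)&(V>80)&(V<150),.008,'grey',80)
E
```

```text
yellow [405.4 259.2] 50 w [ 0.4414 -0.2153] rect [ 0.4412 -0.2151] [0.01  0.031] 35.1
yellow [228.7 271. ] 50 w [0.4229 0.238 ] rect [0.4234 0.2379] [0.027 0.011] 44.2
yellow [343.  269.1] 50 w [ 0.42   -0.0544] rect [ 0.42   -0.0543] [0.03  0.011] 65.2
green [318.6 204.9] 154 w [0.584  0.0038] rect [0.5838 0.0028] [0.015 0.062] 88.6
green [240.4 210.8] 96 w [0.5737 0.2033] rect [0.5739 0.2025] [0.028 0.025] 43.7
red [270.4 204. ] 65 w [0.5832 0.1237] rect [0.5832 0.1239] [0.01  0.041] 80.7
red [407.7 209.8] 62 w [ 0.5598 -0.2178] rect [ 0.5593 -0.2175] [0.009 0.042] 75.5
red [361.6 217.7] 95 w [ 0.543  -0.1022] rect [ 0.5428 -0.1015] [0.025 0.027] 43.6
blue [467.5 244. ] 3123 w [ 0.4768 -0.3768] rect [ 0.4739 -0.378 ] [0.101 0.242] 89.4
grey [400.4 254.1] 87 w [ 0.4565 -0.206 ] rect [ 0.4565 -0.2054] [0.023 0.037] 40.1
grey [235.3 265.3] 83 w [0.4384 0.2243] rect [0.437  0.2247] [0.037 0.022] 52.0
grey [408.6 265.6] 98 w [ 0.4259 -0.226 ] rect [ 0.4267 -0.2242] [0.026 0.039] 24.0
grey [224.6 277.1] 103 w [0.4086 0.2521] rect [0.4084 0.2519] [0.035 0.02 ] 50.4
grey [339.7 276.1] 100 w [ 0.4034 -0.0461] rect [ 0.4032 -0.0463] [0.035 0.021] 64.5
```

View pics/top2.png

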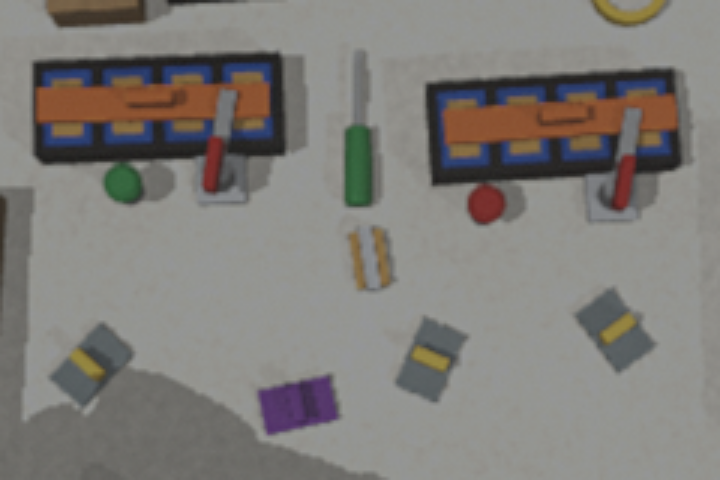

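The close crop confirms the choice: green magnet at crop (124,182) by the left block, knob wing at crop (215,165) with its finger over the bar, and three grey covers with yellow ribs.

```bash
cat >> h.py <<'E'
from scipy.spatial.transform import Rotation as R_
def plan(x,y,z,phi):
    """shift in tool frame then turn, for a down-pointing tool with jaw heading phi(deg)"""
    s=env.get_state(); q=s['orientation']; R=R_.from_quat(np.r_[q[1:],q[0]])
    c,sn=np.cos(np.radians(phi)),np.sin(np.radians(phi))
    T=R_.from_matrix(np.array([[c,sn,0],[sn,-c,0],[0,0,-1]]))
    print('pos',s['tcp_pos'].round(4),'shift tool',(R.inv().apply(np.array([x,y,z])-s['tcp_pos'])).round(4),'rotvec',(R.inv()*T).as_rotvec().round(3),'t',round(s['clock'],1),'F',s['wrist_force'].round(1),'gap',round(s['finger_gap'],4))
E
python3 - <<'E'
from h import *
d,_=snap('top')
def P(u,v,z): return pix2w(d,200+(u+.5)/3-.5,150+(v+.5)/3-.5,z)
c=[P(35,62,.04),P(281,53,.04),P(285,153,.04),P(39,162,.04)]
c=np.array(c)[:,:2]; print(c.round(4)); r=cv2.minAreaRect(c.astype('float32')); print(r)
m=c.mean(0); e=c[0]+c[3]-c[1]-c[2]; a=np.arctan2(e[1],e[0])-np.pi/2; print('block',m,np.degrees(a))
Rm=np.array([[np.cos(a),-np.sin(a)],[np.sin(a),np.cos(a)]])
print('knob',m+Rm@[-.062,-.05], 'bays',[ (m+Rm@[0,y]).round(4) for y in(-.078,-.026,.026,.078)])
print('rib top', P(127,99,.072)[:2],P(185,93,.072)[:2])
f0,f1=P(221,144,.056),P(228,92,.056); print('finger',np.degrees(np.arctan2(*(f1-f0)[1::-1])))
w0,w1=P(211,185,.082),P(218,143,.082); print('wing',w0,w1,np.degrees(np.arctan2(*(w1-w0)[1::-1])))
plan(.583,.122,.15,80)
E
```

```text
[[0.6843 0.2799]
 [0.6869 0.0671]
 [0.5987 0.0652]
 [0.5962 0.2763]]
((0.6415197849273682, 0.17254675924777985), (0.08826147764921188, 0.21358095109462738), 0.6965538263320923)
block [0.64154884 0.17210177] 0.6837606251571475
knob [0.58014993 0.12136545] bays [array([0.6425, 0.0941]), array([0.6419, 0.1461]), array([0.6412, 0.1981]), array([0.6406, 0.2501])]
rib top [0.64149145 0.19535013] [0.64541192 0.14658278]
finger -8.288495856407568
wing [0.56436339 0.12464975 0.082     ] [0.59964541 0.1184014  0.082     ] -10.042808704384985
pos [0.2221 0.5301 0.2201] shift tool [-0.2368  0.4906  0.0703] rotvec [-0.     0.001 -0.222] t 0.2 F [-0.1 -0.3 -0. ] gap 0.0854
```

>>> carry_out(steps=[[1, -0.0197, 0.0409, 0.003, 0, 0, 0], [1, -0.0197, 0.0409, 0.003, 0, 0, 0], [1, -0.0197, 0.0409, 0.003, 0, 0, 0], [1, -0.0197, 0.0409, 0.003, 0, 0, 0], [1, -0.0197, 0.0409, 0.003, 0, 0, 0], [1, -0.0197, 0.0409, 0.003, 0, 0, 0], [1, -0.0197, 0.0409, 0.003, 0, 0, 0], [1, -0.0197, 0.0409, 0.003, 0, 0, 0], [1, -0.0197, 0.0409, 0.003, 0, 0, 0], [1, -0.0197, 0.0409, 0.003, 0, 0, 0], [1, -0.0197, 0.0409, 0.003, 0, 0, 0], [1, -0.0197, 0.0409, 0.003, 0, 0, 0], [1, 0, 0, 0, 0, 0, -0.111], [1, 0, 0, 0, 0, 0, -0.111], [1, 0, 0, 0, 0, 0, 0]], grip_force=60)

```text
clock: 2.08
tcp_pos: [0.5834, 0.1224, 0.1843]
orientation: [-0.0, 0.767, 0.642, -0.0]
wrist_force: [-0.1, 0.2, -0.5]
finger_gap: 0.0853
```

```bash
python3 - <<'E'
from h import *
plan(.581,.1215,.076,80)
d,_=snap('wrist','w1.png')
for p in [(.581,.1215,.082),(.5642,.1246,.082),(.5996,.1184,.082),(.6425,.1715,.072),(.6425,.0941,.04),(.5737,.2033,.05)]: print(p,w2pix(d,p).round(0))
E
```

```text
pos [0.5834 0.1224 0.1843] shift tool [-0.0013 -0.0022  0.1083] rotvec [-0.001  0.    -0.002] t 2.1 F [-0.1  0.2 -0.5] gap 0.0853
(0.581, 0.1215, 0.082) [320. 224.]
(0.5642, 0.1246, 0.082) [320. 203.]
(0.5996, 0.1184, 0.082) [320. 246.]
(0.6425, 0.1715, 0.072) [388. 277.]
(0.6425, 0.0941, 0.04) [304. 275.]
(0.5737, 0.2033, 0.05) [411. 190.]
```

View pics/w1.png

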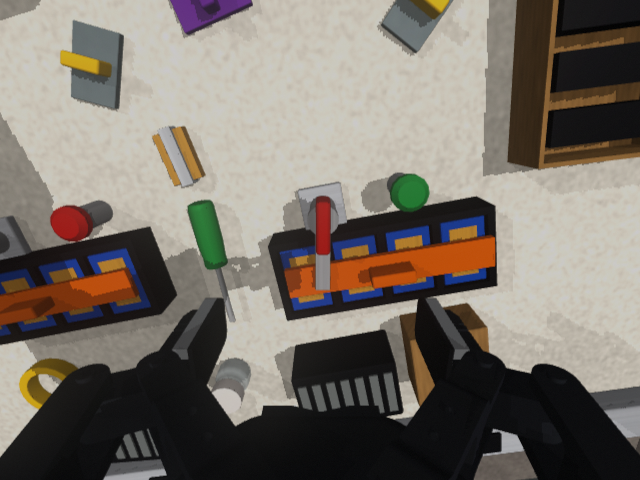

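The wrist view shows the wing at (323,197–255), square to the jaws, within 2–3 mm of the estimate. I descend, grip it and turn it clockwise.

>>> carry_out(steps=[[0.2, 0.001, 0, 0.035, 0, 0, 0], [0.2, 0, 0, 0.035, 0, 0, 0], [0.2, 0, 0, 0.025, 0, 0, 0], [0.2, 0, 0, 0.013, 0, 0, 0], [0.2, 0, 0, 0, 0, 0, 0], [-1, 0, 0, 0, 0, 0, 0], [-1, 0, 0, 0, 0, 0, 0], [-1, 0, 0, 0, 0, 0, 0], [-1, 0, 0, 0, 0, 0, 0], [-1, 0, 0, 0, 0, 0, 0]], grip_force=60)

```text
clock: 3.38
tcp_pos: [0.5838, 0.1236, 0.0768]
orientation: [0.0, 0.766, 0.643, 0.0]
wrist_force: [-0.3, -0.0, -0.5]
finger_gap: 0.0002
```

```bash
python3 - <<'E'
from h import *
print(env.get_state()['finger_gap'])
d,im=snap('wrist'); d2,im2=snap('scene')
a=cv2.resize(im[150:450,160:560],(600,450)); b=cv2.resize(im2[270:420,280:430],(450,450))
cv2.imwrite('pics/c1.png',cv2.resize(np.hstack([a,b]),(800,343)))
E
```

```text
0.0001822416914473609
```

View pics/c1.png

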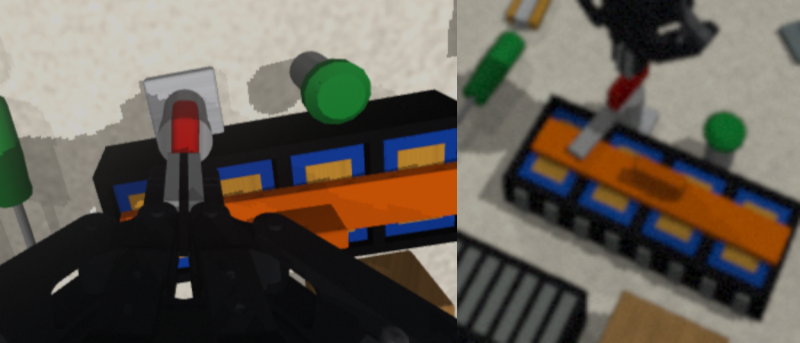

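```bash
python3 - <<'E'
from h import *
d,im=snap('wrist','c2.png')
print('cam',(-d['R'].T@d['t']).round(3), d['R'].round(2))
f=2*343/450/800*0+ (800/1050)*1.5
for p in [(.5838,.1236,.0768),(.5838,.1236,.058),(.581,.1215,.082),(.558,.1257,.082),(.604,.1175,.082),(.581,.1215,.04)]: 
    u=w2pix(d,p); print(p,u.round(0),'crop',((u-[160,150])*f).round(0))
E
```

```text
cam [0.503 0.137 0.23 ] [[ 0.17  0.98  0.  ]
 [ 0.93 -0.17  0.32]
 [ 0.32 -0.06 -0.95]]
(0.5838, 0.1236, 0.0768) [323. 288.] crop [186. 157.]
(0.5838, 0.1236, 0.058) [322. 272.] crop [186. 139.]
(0.581, 0.1215, 0.082) [318. 288.] crop [180. 158.]
(0.558, 0.1257, 0.082) [318. 244.] crop [180. 108.]
(0.604, 0.1175, 0.082) [318. 329.] crop [180. 204.]
(0.581, 0.1215, 0.04) [318. 256.] crop [181. 121.]
```

```bash
python3 - <<'E'
import cv2
im=cv2.imread('pics/c2.png'); cv2.imwrite('pics/c3.png',cv2.resize(im[200:350,240:400],None,fx=4,fy=4,interpolation=cv2.INTER_CUBIC))
E
```

```text
(no output)
```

View pics/c3.png

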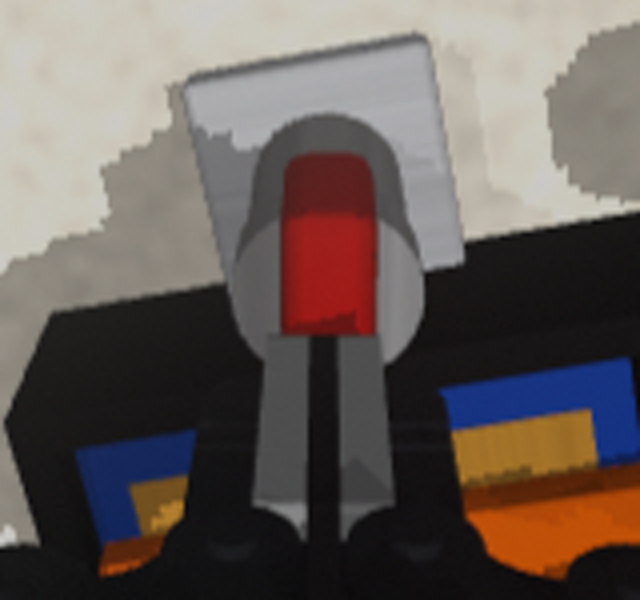

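```bash
python3 - <<'E'
from h import *
d,im=snap('scene')
u=w2pix(d,(.5838,.1236,.0768)); x,y=u.astype(int)
c=im[y-40:y+40,x-50:x+50].copy(); c=cv2.resize(c,None,fx=8,fy=7.5*8/7.5,interpolation=cv2.INTER_CUBIC)[:600]
for p,col in [((.5838,.1236,.0768),(255,0,0)),((.5838,.1236,.058),(0,255,0)),((.563,.127,.082),(255,255,0)),((.605,.12,.082),(255,0,255))]:
    q=(w2pix(d,p)-[x-50,y-40]+.5)*8; cv2.circle(c,tuple(q.astype(int).tolist()),5,col,-1)
cv2.imwrite('pics/c4.png',c)
E
```

```text
(no output)
```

View pics/c4.png

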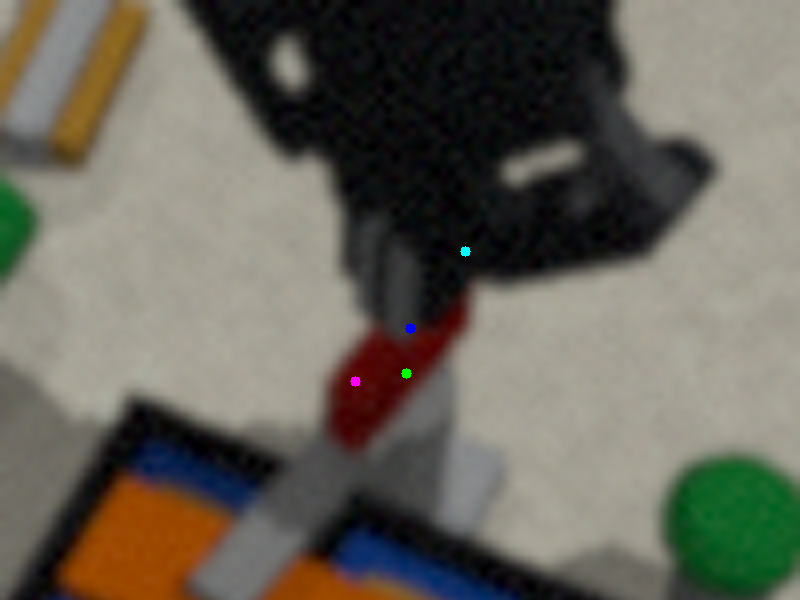

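The scene crop shows the shut fingertips sitting above the wing's top, at about the TCP height. They are not 19 mm ahead of it as the text says. I open the jaws, go 20 mm lower in small steps while watching the force, and close again.

>>> carry_out(steps=[[0, 0, 0, 0, 0, 0, 0], [0, 0, 0, 0, 0, 0, 0], [0, 0, 0, 0, 0, 0, 0], [0, 0, 0, 0.007, 0, 0, 0], [0, 0, 0, 0.007, 0, 0, 0], [0, 0, 0, 0.006, 0, 0, 0], [0, 0, 0, 0, 0, 0, 0]])

```text
clock: 4.45
tcp_pos: [0.5831, 0.1236, 0.0558]
orientation: [-0.0, 0.766, 0.643, -0.001]
wrist_force: [-0.1, -0.1, 0.3]
finger_gap: 0.0431
```

```bash
python3 - <<'E'
from h import *
plan(.583,.1235,.05,80)
d,im=snap('wrist'); 
cv2.imwrite('pics/c5.png',cv2.resize(im[180:380,200:440],None,fx=3,fy=3))
for p in [(.5838,.1236,.057),(.5838,.1236,.038)]: print(((w2pix(d,p)-[200,180])*3).round())
E
```

```text
pos [0.5831 0.1236 0.0558] shift tool [-0.0001 -0.      0.0058] rotvec [-0.002  0.    -0.   ] t 4.5 F [-0.1 -0.1  0.3] gap 0.0431
[369. 330.]
[368. 281.]
```

View pics/c5.png

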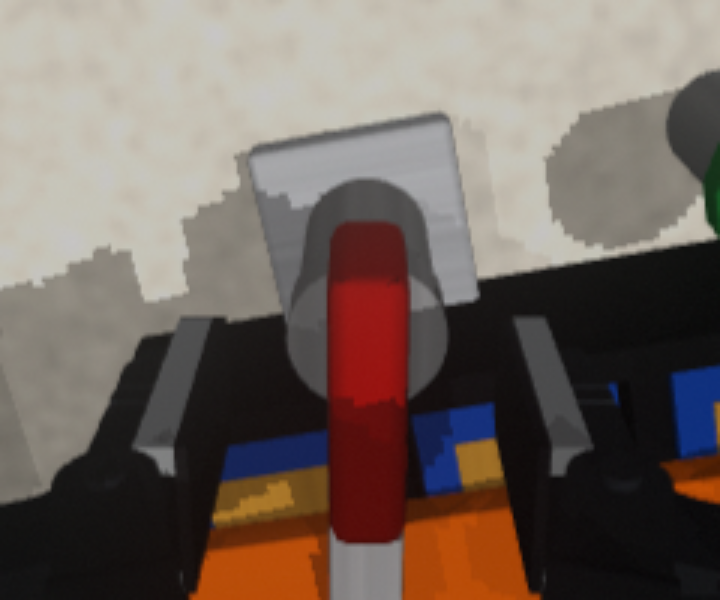

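The jaws now straddle the wing (crop wing cols 330–408, pads at about 205 and 520), so I close.

>>> carry_out(steps=[[-1, 0, 0, 0, 0, 0, 0], [-1, 0, 0, 0, 0, 0, 0], [-1, 0, 0, 0, 0, 0, 0], [-1, 0, 0, 0, 0, 0, 0]], grip_force=70)

```text
clock: 5.0
tcp_pos: [0.5841, 0.1241, 0.0573]
orientation: [-0.0, 0.766, 0.643, 0.001]
wrist_force: [-1.0, 2.2, 3.9]
finger_gap: 0.0102
```

>>> carry_out(steps=[[-1, 0, 0, 0, 0, 0, 0.12], [-1, 0, 0, 0, 0, 0, 0.12], [-1, 0, 0, 0, 0, 0, 0.12], [-1, 0, 0, 0, 0, 0, 0.12], [-1, 0, 0, 0, 0, 0, 0.12], [-1, 0, 0, 0, 0, 0, 0.12], [-1, 0, 0, 0, 0, 0, 0.12], [-1, 0, 0, 0, 0, 0, 0.12], [-1, 0, 0, 0, 0, 0, 0.12], [-1, 0, 0, 0, 0, 0, 0.12], [-1, 0, 0, 0, 0, 0, 0.12], [-1, 0, 0, 0, 0, 0, 0.12], [-1, 0, 0, 0, 0, 0, 0]])

```text
clock: 6.62
tcp_pos: [0.5849, 0.1248, 0.0573]
orientation: [-0.001, 1.0, -0.022, 0.001]
wrist_force: [2.1, 5.0, 2.7]
finger_gap: 0.0103
```

>>> carry_out(steps=[[0, 0, 0, 0, 0, 0, 0], [0, 0, 0, 0, 0, 0, 0], [0, 0, 0, 0, 0, 0, 0], [0, 0, 0, -0.03, 0, 0, 0], [0, 0, 0, -0.04, 0, 0, 0], [0, 0, 0, -0.05, 0, 0, 0], [0, 0.03, -0.025, 0, 0, 0, -0.05], [0, 0.03, -0.022, 0, 0, 0, 0], [0, 0, 0, 0, 0, 0, 0]])

```text
clock: 7.75
tcp_pos: [0.646, 0.1704, 0.1757]
orientation: [0.0, 1.0, 0.004, 0.0]
wrist_force: [-0.6, 0.5, 0.1]
finger_gap: 0.0429
```

```bash
cat >> h.py <<'E'
def blobs(d,im,m,z,mn=100):
    out=[]
    n,l,s,c=cv2.connectedComponentsWithStats(m.astype('uint8'))
    for i in range(1,n):
        if s[i,4]>=mn:
            pts=np.argwhere(l==i)[:,::-1]
            w=np.array([pix2w(d,*p,z)[:2] for p in pts]).astype('float32'); r=cv2.minAreaRect(w)
            print(c[i].round(0),s[i,4],'w',np.round(r[0],4),np.round(r[1],3),round(r[2],1)); out.append(r)
    return out
E
python3 - <<'E'
from h import *
plan(.6435,.171,.05,0.7)
d,im=snap('wrist','w2.png')
H,S,V=cv2.split(cv2.cvtColor(im,cv2.COLOR_BGR2HSV))
print('orange'); blobs(d,im,(H>=5)&(H<=15)&(S>200)&(V>90),.048,800)
E
```

```text
pos [0.646  0.1704 0.1757] shift tool [-0.0025 -0.0006  0.1257] rotvec [ 0.    -0.    -0.005] t 7.8 F [-0.6  0.5  0.1] gap 0.0429
orange
[320. 195.] 7616 w [0.6466 0.1767] [0.198 0.03 ] 89.9
```

View pics/w2.png

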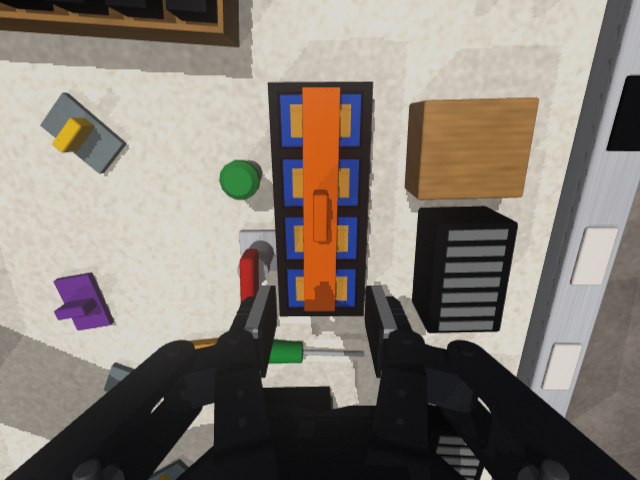

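The bar is clear of the finger (the wing lies along y at (250,275)). Bar centre is (0.6466, 0.1767), square to the jaws.

>>> carry_out(steps=[[0, 0.001, -0.006, 0.04, 0, 0, 0], [0, 0, 0, 0.04, 0, 0, 0], [0, 0, 0, 0.025, 0, 0, 0], [0, 0, 0, 0.015, 0, 0, 0], [0, 0, 0, 0.005, 0, 0, 0], [0, 0, 0, 0, 0, 0, 0], [-1, 0, 0, 0, 0, 0, 0], [-1, 0, 0, 0, 0, 0, 0], [-1, 0, 0, 0, 0, 0, 0], [-1, 0, 0, 0, 0, 0, 0]], grip_force=80)

```text
clock: 9.05
tcp_pos: [0.6464, 0.1756, 0.053]
orientation: [-0.0, 1.0, 0.003, 0.001]
wrist_force: [-0.7, -0.6, 6.1]
finger_gap: 0.0091
```

>>> carry_out(steps=[[-1, 0, 0, -0.01, 0, 0, 0], [-1, 0, 0, -0.02, 0, 0, 0], [-1, 0, 0, -0.03, 0, 0, 0], [-1, 0, 0, -0.03, 0, 0, 0], [-1, 0, 0, 0, 0, 0, 0]], grip_force=110)

```text
clock: 9.68
tcp_pos: [0.6475, 0.1758, 0.1447]
orientation: [-0.0, 1.0, 0.003, 0.003]
wrist_force: [0.1, -0.3, -1.5]
finger_gap: 0.0082
```

```bash
python3 - <<'E'
from h import *
plan(.475,-.378,.15,-90)
d,im=snap('top')
H,S,V=cv2.split(cv2.cvtColor(im,cv2.COLOR_BGR2HSV))
print('blue tray'); m=(H>=105)&(H<=125)&(S>150)&(V>40); m[:,:435]=0; m[:,510:]=0; m[:180]=0;m[310:]=0
blobs(d,im,m,.028,1500)
E
```

```text
pos [0.6475 0.1758 0.1447] shift tool [-0.1758  0.5528 -0.0067] rotvec [-0.005 -0.003  1.577] t 9.7 F [ 0.1 -0.3 -1.5] gap 0.0082
blue tray
[466. 245.] 3252 w [ 0.4739 -0.3735] [0.11  0.241] 88.5
```

>>> carry_out(steps=[[-1, -0.0125, 0.0395, -0.002, 0, 0, 0], [-1, -0.0125, 0.0395, -0.002, 0, 0, 0], [-1, -0.0125, 0.0395, -0.002, 0, 0, 0], [-1, -0.0125, 0.0395, -0.002, 0, 0, 0], [-1, -0.0125, 0.0395, 0, 0, 0, 0], [-1, -0.0125, 0.0395, 0, 0, 0, 0], [-1, -0.0125, 0.0395, 0, 0, 0, 0], [-1, -0.0125, 0.0395, 0, 0, 0, 0], [-1, -0.0125, 0.0395, 0, 0, 0, 0], [-1, -0.0125, 0.0395, 0, 0, 0, 0], [-1, -0.0125, 0.0395, 0, 0, 0, 0], [-1, -0.0125, 0.0395, 0, 0, 0, 0], [-1, -0.0125, 0.0395, 0, 0, 0, 0], [-1, -0.0125, 0.0395, 0, 0, 0, 0], [-1, 0, 0, 0, 0, 0, 0]])

```text
clock: 11.6
tcp_pos: [0.4722, -0.3807, 0.1475]
orientation: [-0.001, 1.0, 0.001, -0.001]
wrist_force: [0.2, 0.4, -1.4]
finger_gap: 0.0083
```

>>> carry_out(steps=[[-1, 0, 0, 0, 0, 0, 0.157], [-1, 0, 0, 0, 0, 0, 0.157], [-1, 0, 0, 0, 0, 0, 0.157], [-1, 0, 0, 0, 0, 0, 0.157], [-1, 0, 0, 0, 0, 0, 0.157], [-1, 0, 0, 0, 0, 0, 0.157], [-1, 0, 0, 0, 0, 0, 0.157], [-1, 0, 0, 0, 0, 0, 0.157], [-1, 0, 0, 0, 0, 0, 0.157], [-1, 0, 0, 0, 0, 0, 0.157], [-1, 0, 0, 0, 0, 0, 0]])

```text
clock: 12.98
tcp_pos: [0.4737, -0.377, 0.1484]
orientation: [-0.0, 0.71, -0.704, -0.001]
wrist_force: [-0.2, -0.3, -1.7]
finger_gap: 0.0079
```

```bash
python3 - <<'E'
from h import *
plan(.475,-.378,.02,-90)
d,im=snap('wrist','w3.png')
E
```

```text
pos [ 0.4737 -0.377   0.1484] shift tool [ 0.0013 -0.0015  0.1284] rotvec [0.001 0.002 0.01 ] t 13.0 F [-0.2 -0.3 -1.7] gap 0.0079
```

View pics/w3.png

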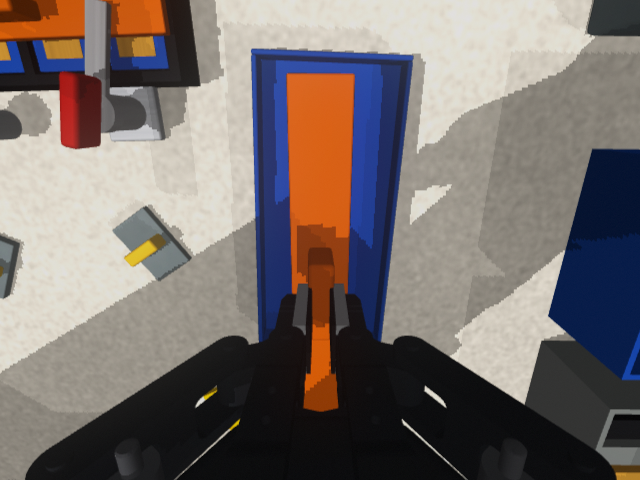

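The bar is held centred over the tray (cols 288–353 between walls at 255 and 410). Lowering it now.

>>> carry_out(steps=[[-1, 0.001, -0.001, 0.04, 0, 0, 0], [-1, 0, 0, 0.04, 0, 0, 0], [-1, 0, 0, 0.03, 0, 0, 0], [-1, 0, 0, 0.012, 0, 0, 0], [-1, 0, 0, 0.006, 0, 0, 0], [-1, 0, 0, 0, 0, 0, 0]])

```text
clock: 13.78
tcp_pos: [0.4754, -0.3799, 0.0223]
orientation: [-0.0, 0.71, -0.704, 0.0]
wrist_force: [-0.6, -0.2, -0.5]
finger_gap: 0.0082
```

>>> carry_out(steps=[[-1, 0, 0, 0.003, 0, 0, 0], [-1, 0, 0, 0.002, 0, 0, 0], [-1, 0, 0, 0, 0, 0, 0]])

```text
clock: 14.15
tcp_pos: [0.4754, -0.3799, 0.0172]
orientation: [-0.0, 0.71, -0.705, 0.001]
wrist_force: [0.1, -1.3, 0.8]
finger_gap: 0.0082
```

>>> carry_out(steps=[[-0.4, 0, 0, 0, 0, 0, 0], [-0.4, 0, 0, 0, 0, 0, 0], [-0.4, 0, 0, 0, 0, 0, 0], [-0.4, 0, 0, -0.02, 0, 0, 0], [-0.4, 0, 0, -0.04, 0, 0, 0], [-0.4, 0, 0, -0.05, 0, 0, 0], [0, 0, 0, -0.04, 0, 0, 0], [0, 0, 0, 0, 0, 0, 0]])

```text
clock: 15.15
tcp_pos: [0.4767, -0.3814, 0.1709]
orientation: [0.0, 0.71, -0.705, 0.004]
wrist_force: [0.2, -0.1, -0.2]
finger_gap: 0.043
```

```bash
cat >> h.py <<'E'
def covers(d,im,z=.028):
    H,S,V=cv2.split(cv2.cvtColor(im,cv2.COLOR_BGR2HSV))
    return blobs(d,im,(H>=20)&(H<=32)&(S>130)&(V>80),z,30)
E
python3 - <<'E'
from h import *
plan(.41,-.215,.16,34)
d,im=snap('top','t3.png',(200,150,520,330),2.4); covers(d,im)
d,im=snap('wrist','w4.png'); covers(d,im)
E
```

```text
pos [ 0.4767 -0.3814  0.1709] shift tool [-0.1669  0.0657  0.0096] rotvec [ 0.003 -0.009 -2.157] t 15.2 F [ 0.2 -0.1 -0.2] gap 0.043
[101.  91.] 38 w [0.9114 0.5788] [0.019 0.014] 88.6
[409. 145.] 211 w [ 0.7432 -0.2384] [0.063 0.066] 87.5
[405. 259.] 45 w [ 0.4409 -0.2146] [0.009 0.03 ] 35.1
[229. 271.] 43 w [0.422  0.2376] [0.029 0.009] 44.2
[343. 269.] 43 w [ 0.42   -0.0543] [0.027 0.01 ] 65.3
[151. 246.] 482 w [ 0.4471 -0.2225] [0.012 0.041] 34.3
[  6. 267.] 228 w [ 0.4225 -0.0811] [0.014 0.022] 73.4
```

View pics/t3.png

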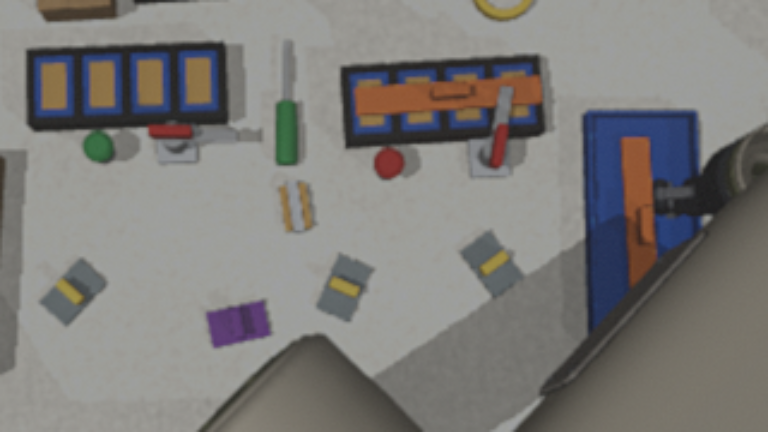

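The bar lies flat in the tray and the left block's bays are free. Next is the right-hand cover.

>>> carry_out(steps=[[0, -0.042, 0.009, 0.005, 0, 0, 0], [0, -0.042, 0.009, 0.005, 0, 0, 0], [0, -0.042, 0.009, 0, 0, 0, 0], [0, -0.042, 0.009, 0, 0, 0, 0], [0, 0, 0, 0, 0, 0, -0.18], [0, 0, 0, 0, 0, 0, -0.18], [0, 0, 0, 0, 0, 0, -0.18], [0, 0, 0, 0, 0, 0, -0.18], [0, 0, 0, 0, 0, 0, -0.18], [0, 0, 0, 0, 0, 0, -0.18], [0, 0, 0, 0, 0, 0, -0.18], [0, 0, 0, 0, 0, 0, -0.18], [0, 0, 0, 0, 0, 0, -0.18], [0, 0, 0, 0, 0, 0, -0.18], [0, 0, 0, 0, 0, 0, -0.18], [0, 0, 0, 0, 0, 0, -0.18], [0, 0, 0, 0, 0, 0, 0]])

```text
clock: 17.38
tcp_pos: [0.4369, -0.2111, 0.1551]
orientation: [-0.001, 0.956, 0.293, -0.001]
wrist_force: [0.5, -1.1, 0.7]
finger_gap: 0.0426
```

```bash
python3 - <<'E'
from h import *
plan(.441,-.215,.02,34.5)
d,im=snap('wrist','w4.png'); covers(d,im)
H,S,V=cv2.split(cv2.cvtColor(im,cv2.COLOR_BGR2HSV))
u=w2pix(d,(.441,-.215,.008)).astype(int); print(u, [im[u[1]+b,u[0]+a].tolist() for a,b in((0,0),(-15,-20),(15,-20),(-30,0),(30,0))])
E
```

```text
pos [ 0.4369 -0.2111  0.1551] shift tool [0.0014 0.0059 0.1351] rotvec [-0.003  0.001 -0.008] t 17.4 F [ 0.5 -1.1  0.7] gap 0.0426
[418.  43.] 818 w [ 0.421  -0.0583] [0.035 0.012] 64.9
[ 67. 148.] 4621 w [ 0.2314 -0.2778] [0.112 0.028] 28.7
[322. 225.] 516 w [ 0.442  -0.2155] [0.012 0.035] 34.5
[546. 379.] 1550 w [ 0.7308 -0.2243] [0.038 0.083] 82.8
[321 217] [[38, 171, 210], [189, 201, 206], [190, 201, 206], [115, 114, 106], [111, 110, 104]]
```

View pics/w4.png

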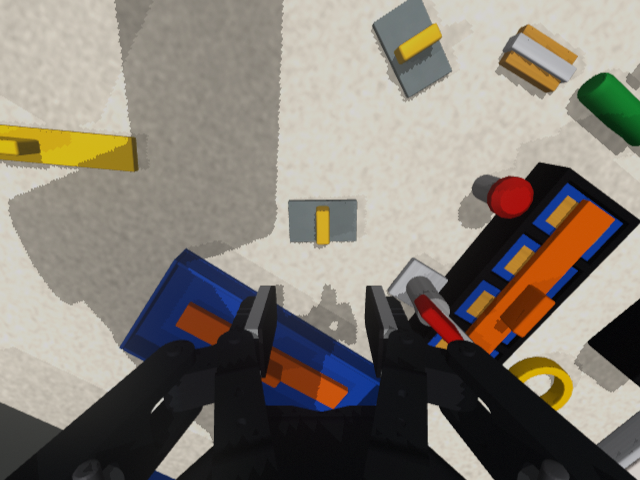

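The cover lies square under the jaws at (322,222), rib at world (0.442, -0.215).

>>> carry_out(steps=[[0, 0.0015, 0.006, 0.04, 0, 0, 0], [0, 0, 0, 0.04, 0, 0, 0], [0, 0, 0, 0.04, 0, 0, 0], [0, 0, 0, 0.014, 0, 0, 0], [0, 0, 0, 0.006, 0, 0, 0], [0, 0, 0, 0, 0, 0, 0], [-1, 0, 0, 0, 0, 0, 0], [-1, 0, 0, 0, 0, 0, 0], [-1, 0, 0, 0, 0, 0, 0], [-1, 0, 0, 0, 0, 0, 0]], grip_force=80)

```text
clock: 18.68
tcp_pos: [0.443, -0.2163, 0.0174]
orientation: [0.001, 0.956, 0.294, 0.0]
wrist_force: [-0.9, -0.4, 6.4]
finger_gap: 0.0002
```

The gap reads shut, so the fingers closed above the rib. The tips evidently stand about 10 mm behind the TCP. I open, go lower in small steps with force checks, and close again.

>>> carry_out(steps=[[-0.3, 0, 0, -0.004, 0, 0, 0], [-0.3, 0, 0, 0, 0, 0, 0], [-0.3, 0, 0, 0, 0, 0, 0], [-0.3, 0, 0, 0.008, 0, 0, 0], [-0.3, 0, 0, 0.005, 0, 0, 0], [-0.3, 0, 0, 0, 0, 0, 0]])

```text
clock: 19.42
tcp_pos: [0.4418, -0.2155, 0.0068]
orientation: [-0.001, 0.956, 0.294, -0.0]
wrist_force: [-0.3, -0.3, 0.6]
finger_gap: 0.0297
```

```bash
python3 - <<'E'
from h import *
plan(.442,-.2155,.0,34.5)
d,im=snap('wrist'); covers(d,im)
cv2.imwrite('pics/c6.png',cv2.resize(im[180:360,210:430],None,fx=3,fy=3))
E
```

```text
pos [ 0.4418 -0.2155  0.0068] shift tool [0.0002 0.0001 0.0068] rotvec [-0.002  0.001 -0.006] t 19.4 F [-0.3 -0.3  0.6] gap 0.0297
[321. 304.] 1894 w [ 0.4407 -0.2139] [0.012 0.039] 34.8
```

View pics/c6.png

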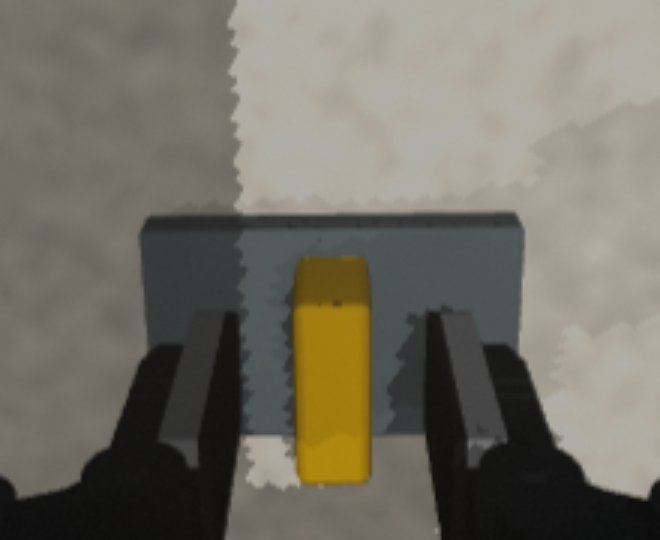

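>>> carry_out(steps=[[-0.3, 0, 0, 0.004, 0, 0, 0], [-0.3, 0, 0, 0, 0, 0, 0], [-1, 0, 0, 0, 0, 0, 0], [-1, 0, 0, 0, 0, 0, 0], [-1, 0, 0, 0, 0, 0, 0], [-1, 0, 0, 0, 0, 0, 0]])

```text
clock: 20.23
tcp_pos: [0.4425, -0.2159, 0.004]
orientation: [0.0, 0.956, 0.294, 0.0]
wrist_force: [-0.7, 0.4, 5.7]
finger_gap: 0.0098
```

>>> carry_out(steps=[[-1, 0, 0, -0.01, 0, 0, 0], [-1, 0, 0, -0.03, 0, 0, 0], [-1, 0, 0, -0.04, 0, 0, 0], [-1, 0, 0, -0.04, 0, 0, 0], [-1, 0, 0, -0.01, 0, 0, 0], [-1, 0, 0, 0, 0, 0, 0]], grip_force=110)

```text
clock: 20.98
tcp_pos: [0.4427, -0.2161, 0.1339]
orientation: [0.0, 0.956, 0.294, 0.0]
wrist_force: [0.3, -0.2, -1.3]
finger_gap: 0.0092
```

>>> carry_out(steps=[[-1, 0.037, -0.0185, 0, 0, 0, 0], [-1, 0.037, -0.0185, 0, 0, 0, 0], [-1, 0.037, -0.0185, 0, 0, 0, 0], [-1, 0.037, -0.0185, 0, 0, 0, 0], [-1, 0.037, -0.0185, 0, 0, 0, 0], [-1, 0.037, -0.0185, 0, 0, 0, 0], [-1, 0.037, -0.0185, 0, 0, 0, 0], [-1, 0.037, -0.0185, 0, 0, 0, 0], [-1, 0.037, -0.0185, 0, 0, 0, 0], [-1, 0.037, -0.0185, 0, 0, 0, 0], [-1, 0, 0, 0, 0, 0, 0.148], [-1, 0, 0, 0, 0, 0, 0.148], [-1, 0, 0, 0, 0, 0, 0.148], [-1, 0, 0, 0, 0, 0, 0.148], [-1, 0, 0, 0, 0, 0, 0]])

```text
clock: 22.85
tcp_pos: [0.6436, 0.1447, 0.1312]
orientation: [0.0, 1.0, 0.003, -0.002]
wrist_force: [0.8, -0.3, -0.9]
finger_gap: 0.009
```

```bash
python3 - <<'E'
from h import *
plan(.642,.146,.05,0.5)
d,im=snap('wrist','w5.png'); covers(d,im,.15)
H,S,V=cv2.split(cv2.cvtColor(im,cv2.COLOR_BGR2HSV))
print('seat yellow-orange'); blobs(d,im,(H>=12)&(H<=22)&(S>110)&(V>80),.037,300)
print('seat blue'); blobs(d,im,(H>=105)&(H<=125)&(S>140)&(V>40),.037,300)
E
```

```text
pos [0.6436 0.1447 0.1312] shift tool [-0.0012 -0.0013  0.0812] rotvec [ 0.     0.004 -0.003] t 22.9 F [ 0.8 -0.3 -0.9] gap 0.009
[ 27. 101.] 1486 w [0.5338 0.232 ] [0.02  0.011] 45.9
[320. 303.] 1683 w [0.6445 0.1449] [0.012 0.04 ] 0.4
[104. 403.] 357 w [0.5319 0.0858] [0.025 0.006] 55.6
seat yellow-orange
[515. 112.] 17040 w [0.7758 0.2288] [0.102 0.083] 1.9
[324.  80.] 3023 w [0.6463 0.2514] [0.05  0.025] 0.3
[ 34. 102.] 856 w [0.4445 0.235 ] [0.034 0.021] 63.6
[324. 158.] 2440 w [0.647  0.1994] [0.05  0.025] 0.3
[324. 226.] 2003 w [0.6477 0.1474] [0.05  0.025] 0.3
[320. 276.] 418 w [0.6441 0.1008] [0.022 0.025] 1.0
[318. 326.] 452 w [0.6446 0.0631] [0.017 0.047] 0.8
[181. 352.] 529 w [0.5242 0.0289] [0.048 0.014] 7.2
seat blue
[324.  79.] 3209 w [0.6464 0.2513] [0.066 0.041] 0.3
[324. 157.] 2619 w [0.647  0.1996] [0.066 0.042] 0.7
[325. 225.] 2166 w [0.6477 0.1479] [0.066 0.042] 0.3
```

View pics/w5.png

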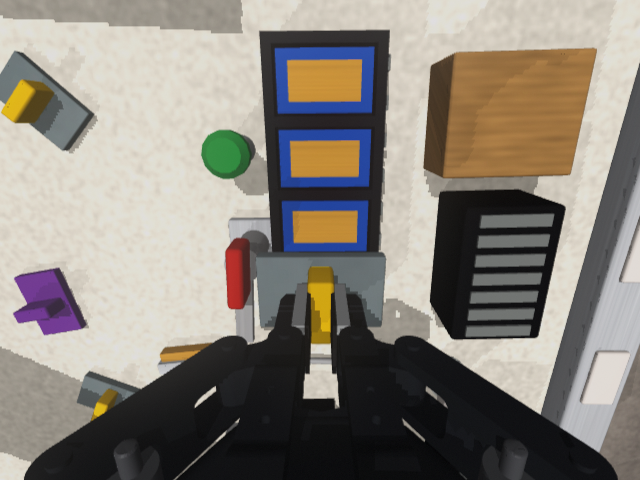

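The seats are clearly seen at (324,80), (324,158) and (324,226), and the cover is square in the jaws. I measure its plate edges relative to the TCP.

```bash
python3 - <<'E'
from h import *
d,im=snap('wrist')
print([ (r,im[r,285].tolist()) for r in range(246,268,1)])
row=im[300].astype(int); print([(c,row[c].sum()) for c in list(range(252,268))+list(range(376,392))])
for z in(.127,.135): print(z,[pix2w(d,285,r,z)[1].round(4) for r in (252,254,256,258,260)],[pix2w(d,c,300,z)[0].round(4) for c in (258,260,262,382,384,386)])
print(env.get_state()['tcp_pos'])
E
```

```text
[(246, [154, 69, 38]), (247, [159, 70, 38]), (248, [158, 68, 36]), (249, [158, 69, 37]), (250, [151, 66, 36]), (251, [105, 55, 41]), (252, [58, 58, 56]), (253, [71, 69, 66]), (254, [71, 70, 67]), (255, [72, 71, 68]), (256, [78, 77, 74]), (257, [102, 101, 94]), (258, [119, 116, 109]), (259, [122, 120, 112]), (260, [123, 121, 112]), (261, [123, 121, 111]), (262, [123, 121, 111]), (263, [123, 121, 112]), (264, [123, 121, 112]), (265, [121, 120, 111]), (266, [122, 120, 111]), (267, [121, 120, 111])]
[(252, np.int64(235)), (253, np.int64(366)), (254, np.int64(650)), (255, np.int64(648)), (256, np.int64(647)), (257, np.int64(624)), (258, np.int64(409)), (259, np.int64(335)), (260, np.int64(355)), (261, np.int64(352)), (262, np.int64(352)), (263, np.int64(351)), (264, np.int64(352)), (265, np.int64(352)), (266, np.int64(351)), (267, np.int64(353)), (376, np.int64(356)), (377, np.int64(354)), (378, np.int64(354)), (379, np.int64(355)), (380, np.int64(354)), (381, np.int64(348)), (382, np.int64(309)), (383, np.int64(421)), (384, np.int64(634)), (385, np.int64(617)), (386, np.int64(435)), (387, np.int64(435)), (388, np.int64(431)), (389, np.int64(429)), (390, np.int64(439)), (391, np.int64(440))]
0.127 [np.float64(0.1623), np.float64(0.1612), np.float64(0.1601), np.float64(0.159), np.float64(0.1579)] [np.float64(0.6113), np.float64(0.6124), np.float64(0.6135), np.float64(0.6779), np.float64(0.6789), np.float64(0.68)]
0.135 [np.float64(0.1656), np.float64(0.1645), np.float64(0.1635), np.float64(0.1624), np.float64(0.1614)] [np.float64(0.613), np.float64(0.614), np.float64(0.6151), np.float64(0.6762), np.float64(0.6772), np.float64(0.6782)]
[0.64400209 0.14475838 0.13202008]
```

>>> carry_out(steps=[[-1, 0.0027, -0.005, 0.03, 0, 0, 0], [-1, 0, 0, 0.03, 0, 0, -0.004], [-1, 0, 0, 0.015, 0, 0, 0], [-1, 0, 0, 0, 0, 0, 0]])

```text
clock: 23.45
tcp_pos: [0.6463, 0.1497, 0.0572]
orientation: [0.0, 1.0, 0.004, -0.001]
wrist_force: [0.5, -0.2, 0.1]
finger_gap: 0.0094
```

```bash
python3 - <<'E'
from h import *
plan(.647,.1495,.041,0.5)
d,im=snap('wrist','w6.png')
H,S,V=cv2.split(cv2.cvtColor(im,cv2.COLOR_BGR2HSV))
blobs(d,im,(H>=12)&(H<=22)&(S>110)&(V>80),.037,300)
g=im.astype(int).sum(2)
print('col285',[(r,im[r,285].tolist()) for r in range(205,300,3)])
E
```

```text
pos [0.6463 0.1497 0.0572] shift tool [0.0007 0.0002 0.0162] rotvec [ 0.     0.003 -0.   ] t 23.4 F [ 0.5 -0.2  0.1] gap 0.0094
[553. 123.] 30676 w [0.7656 0.2282] [0.101 0.085] 1.8
[320.  73.] 6290 w [0.6463 0.2516] [0.05  0.025] 0.4
[321. 183.] 4652 w [0.6469 0.1996] [0.05  0.025] 0.5
[321. 275.] 361 w [0.6471 0.1449] [0.015 0.014] 0.5
[321. 354.] 512 w [0.6477 0.0957] [0.013 0.025] 0.5
col285 [(205, [67, 170, 227]), (208, [138, 127, 162]), (211, [190, 84, 41]), (214, [176, 78, 40]), (217, [178, 79, 41]), (220, [190, 84, 41]), (223, [31, 30, 34]), (226, [33, 31, 35]), (229, [38, 35, 39]), (232, [38, 35, 38]), (235, [37, 34, 37]), (238, [43, 35, 36]), (241, [169, 72, 37]), (244, [177, 78, 38]), (247, [178, 77, 38]), (250, [190, 83, 39]), (253, [87, 84, 78]), (256, [96, 95, 88]), (259, [149, 145, 135]), (262, [150, 147, 134]), (265, [149, 147, 134]), (268, [148, 146, 134]), (271, [148, 145, 131]), (274, [148, 145, 132]), (277, [149, 146, 132]), (280, [148, 145, 134]), (283, [149, 146, 135]), (286, [149, 146, 134]), (289, [150, 147, 136]), (292, [149, 146, 135]), (295, [46, 44, 44]), (298, [37, 36, 37])]
```

View pics/w6.png

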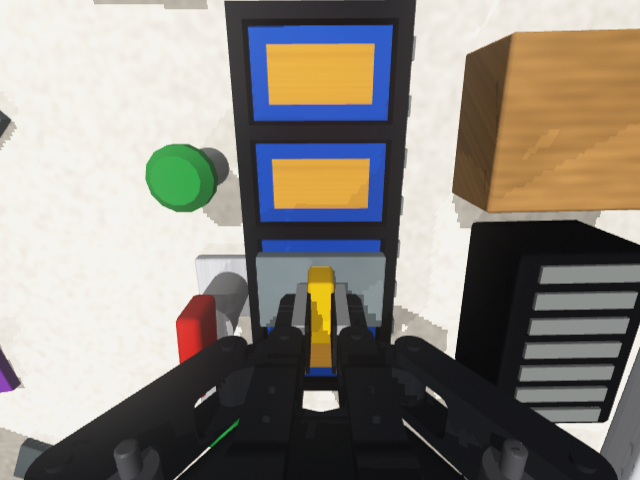

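```bash
cat >> h.py <<'E'
def plate(dz=.004):
    """held cover plate centre from its front lower/upper edges and sides"""
    d,im=snap('wrist'); tc=env.get_state()['tcp_pos']; zb=tc[2]-dz
    g=im[:,:,2].astype(int)
    H,S,V=cv2.split(cv2.cvtColor(im,cv2.COLOR_BGR2HSV)); grey=(S<70)&(V>95)&(V<185)
    col=grey[:,285]; r=np.argmax(np.convolve(col[200:330],np.ones(15),'valid')==15)+200
    row=grey[r+8]; c0=285; 
    while row[c0-1]: c0-=1
    c1=350
    while row[c1+1]: c1+=1
    yf=pix2w(d,285,r-.5,zb+.008)[1]; xs=[pix2w(d,c,r+8,zb+.008)[0] for c in(c0-.5,c1+.5)]
    print('row',r,c0,c1,'front y',yf.round(4),'cy',(yf-.02).round(4),'x',np.round(xs,4),'cx',np.mean(xs).round(4),'tcp',tc.round(4))
E
python3 - <<'E'
from h import *
plate()
E
```

```text
row 256 256 384 front y 0.1694 cy 0.1494 x [0.6167 0.6793] cx 0.648 tcp [0.648  0.1499 0.0595]
```

>>> carry_out(steps=[[-1, -0.0003, 0.001, 0.008, 0, 0, 0], [-1, 0, 0, 0.006, 0, 0, 0], [-1, 0, 0, 0.003, 0, 0, 0], [-1, 0, 0, 0, 0, 0, 0]])

```text
clock: 24.05
tcp_pos: [0.6471, 0.1489, 0.0415]
orientation: [-0.0, 1.0, 0.004, -0.0]
wrist_force: [-0.1, -0.6, 0.5]
finger_gap: 0.0089
```

>>> carry_out(steps=[[-1, 0, 0, 0.002, 0, 0, 0], [-1, 0, 0, 0.002, 0, 0, 0], [-1, 0, 0, 0.002, 0, 0, 0], [-1, 0, 0, 0.001, 0, 0, 0], [-1, 0, 0, 0, 0, 0, 0]])

```text
clock: 24.68
tcp_pos: [0.6474, 0.1489, 0.0366]
orientation: [-0.0, 1.0, 0.004, 0.001]
wrist_force: [-3.4, 0.2, 7.9]
finger_gap: 0.0087
```

>>> carry_out(steps=[[-1, 0, 0, 0.002, 0, 0, 0], [-1, 0, 0, 0.002, 0, 0, 0], [-1, 0, 0, 0, 0, 0, 0]])

```text
clock: 25.05
tcp_pos: [0.6476, 0.149, 0.0359]
orientation: [-0.0, 1.0, 0.004, 0.002]
wrist_force: [-10.4, -1.3, 24.8]
finger_gap: 0.0087
```

>>> carry_out(steps=[[-1, 0, 0, 0.001, 0, 0, 0], [-1, 0, 0, -0.003, 0, 0, 0], [-0.3, 0, 0, -0.003, 0, 0, 0], [-0.3, 0, 0, 0, 0, 0, 0], [-0.3, 0, 0, 0, 0, 0, 0], [-0.3, 0, 0, -0.03, 0, 0, 0], [-1, 0, 0, 0, 0, 0, 0], [-1, 0, 0, 0, 0, 0, 0], [-1, 0, 0, 0, 0, 0, 0], [-1, 0, 0, 0, 0, 0, 0], [-1, 0, 0, 0.009, 0, 0, 0], [-1, 0, 0, 0.003, 0, 0, 0], [-1, 0, 0, 0.002, 0, 0, 0], [-1, 0, 0, 0.002, 0, 0, 0], [-1, 0, 0, 0, 0, 0, 0]])

```text
clock: 26.92
tcp_pos: [0.6473, 0.1489, 0.0498]
orientation: [-0.0, 1.0, 0.004, 0.0]
wrist_force: [0.5, -1.0, -0.7]
finger_gap: 0.0004
```

>>> carry_out(steps=[[-1, 0, 0, 0.002, 0, 0, 0], [-1, 0, 0, 0.002, 0, 0, 0], [-1, 0, 0, 0.001, 0, 0, 0], [-1, 0, 0, 0, 0, 0, 0]])

```text
clock: 27.42
tcp_pos: [0.6478, 0.1489, 0.0493]
orientation: [-0.0, 1.0, 0.004, 0.002]
wrist_force: [-7.5, -1.9, 22.0]
finger_gap: -0.0003
```

TCP is 0.0493 at 22 N on the rib top, which matches flush (about 0.0494 expected). Next is the middle cover.

>>> carry_out(steps=[[-1, 0, 0, -0.02, 0, 0, 0], [-0.2, 0, 0, -0.05, 0, 0, 0], [-0.2, 0, 0, -0.034, 0, 0, 0], [-0.2, -0.0286, 0.0253, 0, 0, 0, 0], [-0.2, -0.0286, 0.0253, 0, 0, 0, 0], [-0.2, -0.0286, 0.0253, 0, 0, 0, 0], [-0.2, -0.0286, 0.0253, 0, 0, 0, 0], [-0.2, -0.0286, 0.0253, 0, 0, 0, 0], [-0.2, -0.0286, 0.0253, 0, 0, 0, 0], [-0.2, -0.0286, 0.0253, 0, 0, 0, 0], [-0.2, -0.0286, 0.0253, 0, 0, 0, 0], [-0.2, 0, 0, 0, 0, 0, 0.148], [-0.2, 0, 0, 0, 0, 0, 0.148], [-0.2, 0, 0, 0, 0, 0, 0.148], [-0.2, 0, 0, 0, 0, 0, 0]])

```text
clock: 29.3
tcp_pos: [0.4201, -0.0554, 0.1489]
orientation: [-0.0, 0.976, -0.216, 0.0]
wrist_force: [0.4, 0.3, 0.8]
finger_gap: 0.0336
```

```bash
python3 - <<'E'
from h import *
plan(.4205,-.055,.003,-25)
d,im=snap('wrist','w7.png'); covers(d,im)
d,im=snap('top','t4.png');covers(d,im)
E
```

```text
pos [ 0.4201 -0.0554  0.1489] shift tool [ 1.000e-04 -5.000e-04  1.459e-01] rotvec [-0.    -0.001  0.002] t 29.3 F [0.4 0.3 0.8] gap 0.0336
[320. 217.] 531 w [ 0.4231 -0.0532] [0.034 0.011] 65.0
[101.  91.] 36 w [0.9114 0.5789] [0.019 0.014] 88.6
[409. 145.] 215 w [ 0.7432 -0.2384] [0.063 0.066] 87.5
[262. 182.] 58 w [0.6531 0.1516] [0.029 0.011] 88.5
[229. 271.] 43 w [0.422  0.2376] [0.029 0.009] 44.2
[445. 361.] 810 w [ 0.1838 -0.3018] [0.194 0.027] 28.7
```

>>> carry_out(steps=[[-0.2, 0.0018, -0.0022, 0.045, 0, 0, 0], [-0.2, 0, 0, 0.045, 0, 0, 0], [-0.2, 0, 0, 0.035, 0, 0, 0], [-0.2, 0, 0, 0.015, 0, 0, 0], [-0.2, 0, 0, 0.006, 0, 0, 0], [-0.2, 0, 0, 0, 0, 0, 0], [-1, 0, 0, 0, 0, 0, 0], [-1, 0, 0, 0, 0, 0, 0], [-1, 0, 0, 0, 0, 0, 0], [-1, 0, 0, 0, 0, 0, 0]], grip_force=90)

```text
clock: 30.65
tcp_pos: [0.4234, -0.0544, 0.0038]
orientation: [0.0, 0.976, -0.216, 0.001]
wrist_force: [-1.2, 0.1, 4.6]
finger_gap: 0.0095
```

>>> carry_out(steps=[[-1, 0, 0, -0.01, 0, 0, 0], [-1, 0, 0, -0.03, 0, 0, 0], [-1, 0, 0, -0.045, 0, 0, 0], [-1, 0, 0, -0.045, 0, 0, 0], [-1, 0.0119, -0.0406, 0, 0, 0, 0], [-1, 0.0119, -0.0406, 0, 0, 0, 0], [-1, 0.0119, -0.0406, 0, 0, 0, 0], [-1, 0.0119, -0.0406, 0, 0, 0, 0], [-1, 0.0119, -0.0406, 0, 0, 0, 0], [-1, 0.0119, -0.0406, 0, 0, 0, 0], [-1, 0.0119, -0.0406, 0, 0, 0, 0], [-1, 0.0119, -0.0406, 0, 0, 0, 0], [-1, 0, 0, 0, 0, 0, -0.149], [-1, 0, 0, 0, 0, 0, -0.149], [-1, 0, 0, 0, 0, 0, -0.149], [-1, 0, 0, 0, 0, 0, 0]], grip_force=110)

```text
clock: 32.65
tcp_pos: [0.6459, 0.2001, 0.1332]
orientation: [-0.0, 1.0, 0.005, 0.0]
wrist_force: [0.5, 0.2, -0.6]
finger_gap: 0.0087
```

```bash
python3 - <<'E'
from h import *
plan(.6469,.1996,.057,0.5)
plate(); plate()
E
```

```text
pos [0.6459 0.2001 0.1332] shift tool [0.001  0.0006 0.0762] rotvec [-0.    -0.     0.001] t 32.6 F [ 0.5  0.2 -0.6] gap 0.0087
row 259 255 385 front y 0.2178 cy 0.1978 x [0.6145 0.6787] cx 0.6466 tcp [0.6459 0.2001 0.1331]
row 259 255 385 front y 0.2177 cy 0.1977 x [0.6146 0.6787] cx 0.6467 tcp [0.646  0.2001 0.1331]
```

>>> carry_out(steps=[[-1, 0.0003, -0.0017, 0.04, 0, 0, 0], [-1, 0, 0, 0.03, 0, 0, 0], [-1, 0, 0, 0.012, 0, 0, 0], [-1, 0, 0, 0.006, 0, 0, 0], [-1, 0, 0, 0.003, 0, 0, 0], [-1, 0, 0, 0, 0, 0, 0]])

```text
clock: 33.5
tcp_pos: [0.647, 0.2019, 0.0427]
orientation: [-0.0, 1.0, 0.005, 0.001]
wrist_force: [0.1, -0.2, -0.3]
finger_gap: 0.0086
```

Underside is about 0.039 with no force, so the cover is entering the bay. I press, release and press from above.

>>> carry_out(steps=[[-1, 0, 0, 0.002, 0, 0, 0], [-1, 0, 0, 0.002, 0, 0, 0], [-1, 0, 0, 0.002, 0, 0, 0], [-1, 0, 0, 0.002, 0, 0, 0], [-1, 0, 0, 0.002, 0, 0, 0], [-1, 0, 0, 0, 0, 0, 0]])

```text
clock: 34.25
tcp_pos: [0.6472, 0.202, 0.0358]
orientation: [-0.0, 1.0, 0.006, 0.002]
wrist_force: [-4.9, -1.4, 16.9]
finger_gap: 0.0086
```

>>> carry_out(steps=[[-1, 0, 0, 0.0015, 0, 0, 0], [-1, 0, 0, 0, 0, 0, 0], [-1, 0, 0, -0.003, 0, 0, 0], [-0.3, 0, 0, -0.001, 0, 0, 0], [-0.3, 0, 0, 0, 0, 0, 0], [-0.3, 0, 0, 0, 0, 0, 0], [-0.3, 0, 0, -0.03, 0, 0, 0], [-1, 0, 0, 0, 0, 0, 0], [-1, 0, 0, 0, 0, 0, 0], [-1, 0, 0, 0, 0, 0, 0], [-1, 0, 0, 0, 0, 0, 0], [-1, 0, 0, 0.009, 0, 0, 0], [-1, 0, 0, 0.005, 0, 0, 0], [-1, 0, 0, 0.003, 0, 0, 0], [-1, 0, 0, 0.002, 0, 0, 0], [-1, 0, 0, 0, 0, 0, 0]])

```text
clock: 36.25
tcp_pos: [0.6462, 0.2018, 0.0492]
orientation: [-0.0, 1.0, 0.006, 0.001]
wrist_force: [-9.9, -2.1, 23.0]
finger_gap: 0.0002
```

TCP is 0.0492 at 23 N, so this one is flush too. Next is the left cover.

>>> carry_out(steps=[[-1, 0, 0, -0.02, 0, 0, 0], [-0.2, 0, 0, -0.05, 0, 0, 0], [-0.2, 0, 0, -0.034, 0, 0, 0], [-0.2, -0.0373, -0.0063, 0, 0, 0, 0], [-0.2, -0.0373, -0.0063, 0, 0, 0, 0], [-0.2, -0.0373, -0.0063, 0, 0, 0, 0], [-0.2, -0.0373, -0.0063, 0, 0, 0, 0], [-0.2, -0.0373, -0.0063, 0, 0, 0, 0], [-0.2, -0.0373, -0.0063, 0, 0, 0, 0], [-0.2, 0, 0, 0, 0, 0, 0.162], [-0.2, 0, 0, 0, 0, 0, 0.162], [-0.2, 0, 0, 0, 0, 0, 0.162], [-0.2, 0, 0, 0, 0, 0, 0.162], [-0.2, 0, 0, 0, 0, 0, 0.162], [-0.2, 0, 0, 0, 0, 0, 0]])

```text
clock: 38.12
tcp_pos: [0.4219, 0.2371, 0.1489]
orientation: [0.0, 0.922, -0.388, -0.0]
wrist_force: [-0.0, -0.1, 0.6]
finger_gap: 0.0341
```

```bash
python3 - <<'E'
from h import *
d,im=snap('wrist','w8.png'); b=covers(d,im)
plan(.422,.2376,.003,-46)
print(env.get_state()['joint_pos'].round(2))
E
```

```text
[597.  35.] 1954 w [0.6632 0.1904] [0.025 0.041] 0.6
[627.  91.] 1002 w [0.6561 0.1396] [0.034 0.022] 61.4
[320. 216.] 516 w [0.4264 0.2394] [0.034 0.012] 46.1
pos [0.4219 0.2371 0.1489] shift tool [-0.0003 -0.0005  0.1459] rotvec [0.    0.    0.007] t 38.2 F [0.2 0.1 0. ] gap 0.0339
[ 0.35  0.17 -0.32  1.08  0.    2.71]
```

>>> carry_out(steps=[[-0.2, 0.0016, -0.0036, 0.045, 0, 0, -0.03], [-0.2, 0, 0, 0.045, 0, 0, 0], [-0.2, 0, 0, 0.035, 0, 0, 0], [-0.2, 0, 0, 0.015, 0, 0, 0], [-0.2, 0, 0, 0.006, 0, 0, 0], [-0.2, 0, 0, 0, 0, 0, 0], [-1, 0, 0, 0, 0, 0, 0], [-1, 0, 0, 0, 0, 0, 0], [-1, 0, 0, 0, 0, 0, 0], [-1, 0, 0, 0, 0, 0, 0]], grip_force=90)

```text
clock: 39.42
tcp_pos: [0.4269, 0.239, 0.0047]
orientation: [-0.001, 0.927, -0.375, 0.001]
wrist_force: [0.1, -1.3, 5.2]
finger_gap: 0.0093
```

>>> carry_out(steps=[[-1, 0, 0, -0.01, 0, 0, 0], [-1, 0, 0, -0.03, 0, 0, 0], [-1, 0, 0, -0.045, 0, 0, 0], [-1, 0, 0, -0.045, 0, 0, 0], [-1, 0.0248, -0.0269, 0, 0, 0, 0], [-1, 0.0248, -0.0269, 0, 0, 0, 0], [-1, 0.0248, -0.0269, 0, 0, 0, 0], [-1, 0.0248, -0.0269, 0, 0, 0, 0], [-1, 0.0248, -0.0269, 0, 0, 0, 0], [-1, 0.0248, -0.0269, 0, 0, 0, 0], [-1, 0, 0, 0, 0, 0, -0.156], [-1, 0, 0, 0, 0, 0, -0.156], [-1, 0, 0, 0, 0, 0, -0.156], [-1, 0, 0, 0, 0, 0, -0.156], [-1, 0, 0, 0, 0, 0, -0.156], [-1, 0, 0, 0, 0, 0, 0]], grip_force=110)

```text
clock: 41.42
tcp_pos: [0.6449, 0.251, 0.1338]
orientation: [-0.0, 1.0, 0.005, 0.0]
wrist_force: [0.3, -0.1, -1.4]
finger_gap: 0.0083
```

```bash
python3 - <<'E'
from h import *
plan(.6463,.2516,.057,0.6)
plate(); plate()
E
```

```text
pos [0.6449 0.251  0.1338] shift tool [ 0.0014 -0.0006  0.0768] rotvec [-0.    -0.    -0.001] t 41.4 F [ 0.3 -0.1 -1.4] gap 0.0083
row 260 257 385 front y 0.2681 cy 0.2481 x [0.6145 0.6777] cx 0.6461 tcp [0.645  0.251  0.1337]
row 260 257 385 front y 0.2681 cy 0.2481 x [0.6145 0.6778] cx 0.6461 tcp [0.645  0.251  0.1336]
```

>>> carry_out(steps=[[-1, 0.0005, -0.0033, 0.04, 0, 0, 0], [-1, 0, 0, 0.03, 0, 0, 0], [-1, 0, 0, 0.012, 0, 0, 0], [-1, 0, 0, 0.006, 0, 0, 0], [-1, 0, 0, 0.003, 0, 0, 0], [-1, 0, 0, 0, 0, 0, 0]])

```text
clock: 42.28
tcp_pos: [0.6461, 0.2544, 0.0432]
orientation: [-0.0, 1.0, 0.005, 0.001]
wrist_force: [0.1, 0.8, 0.1]
finger_gap: 0.0087
```

>>> carry_out(steps=[[-1, 0, 0, 0.002, 0, 0, 0], [-1, 0, 0, 0.002, 0, 0, 0], [-1, 0, 0, 0, 0, 0, 0]])

```text
clock: 42.65
tcp_pos: [0.6463, 0.2545, 0.0405]
orientation: [-0.0, 1.0, 0.005, 0.001]
wrist_force: [-2.5, -0.8, 6.7]
finger_gap: 0.0087
```

>>> carry_out(steps=[[-1, 0, 0, 0.002, 0, 0, 0], [-1, 0, 0, 0.002, 0, 0, 0], [-1, 0, 0, 0.002, 0, 0, 0], [-1, 0, 0, 0, 0, 0, 0]])

```text
clock: 43.15
tcp_pos: [0.6464, 0.2546, 0.0367]
orientation: [-0.0, 1.0, 0.006, 0.002]
wrist_force: [-6.7, -1.1, 17.2]
finger_gap: 0.009
```

>>> carry_out(steps=[[-1, 0, 0, 0.0015, 0, 0, 0], [-1, 0, 0, 0, 0, 0, 0], [-1, 0, 0, -0.003, 0, 0, 0], [-0.3, 0, 0, -0.001, 0, 0, 0], [-0.3, 0, 0, 0, 0, 0, 0], [-0.3, 0, 0, 0, 0, 0, 0], [-0.3, 0, 0, -0.03, 0, 0, 0], [-1, 0, 0, 0, 0, 0, 0], [-1, 0, 0, 0, 0, 0, 0], [-1, 0, 0, 0, 0, 0, 0], [-1, 0, 0, 0, 0, 0, 0], [-1, 0, 0, 0.009, 0, 0, 0], [-1, 0, 0, 0.005, 0, 0, 0], [-1, 0, 0, 0.003, 0, 0, 0], [-1, 0, 0, 0.002, 0, 0, 0], [-1, 0, 0, 0, 0, 0, 0]])

```text
clock: 45.15
tcp_pos: [0.6452, 0.2543, 0.0493]
orientation: [-0.0, 1.0, 0.006, 0.001]
wrist_force: [-8.6, -2.6, 19.2]
finger_gap: -0.0002
```

Flush again (0.0493 at 19 N). I retreat and take the last look, a composite of the top and scene views.

>>> carry_out(steps=[[-1, 0, 0, -0.03, 0, 0, 0], [-1, 0, 0, -0.05, 0, 0, 0], [-1, 0, 0, -0.05, 0, 0, 0], [-1, -0.04, -0.03, 0, 0, 0, 0], [-1, -0.04, -0.04, 0, 0, 0, 0], [-1, -0.04, -0.04, 0, 0, 0, 0], [-1, -0.04, -0.04, 0, 0, 0, 0], [-1, -0.04, -0.04, 0, 0, 0, 0], [-1, 0, -0.04, 0, 0, 0, 0], [-1, 0, 0, 0, 0, 0, 0], [-1, 0, 0, 0, 0, 0, 0]])

```text
clock: 46.52
tcp_pos: [0.4428, 0.4817, 0.1751]
orientation: [0.0, 1.0, 0.006, -0.0]
wrist_force: [-0.1, -0.2, -0.0]
finger_gap: 0.0
```

```bash
python3 - <<'E'
from h import *
d,im=snap('top'); covers(d,im,.06)
d2,im2=snap('scene')
a=cv2.resize(im[150:380,200:510],(800,594))[:310]; a=cv2.resize(im[150:310,195:505],(560,289))
b=cv2.resize(im2[300:420,285:445],(400,300),interpolation=cv2.INTER_CUBIC); c=cv2.resize(im2[150:320,110:350],(400,300))
cv2.imwrite('pics/fin.png',np.vstack([cv2.copyMakeBorder(a,5,6,120,120,0),np.hstack([b,c])]))
E
```

```text
[101.  91.] 37 w [0.8969 0.5642] [0.018 0.014] 88.6
[409. 145.] 217 w [ 0.7328 -0.2325] [0.062 0.064] 87.5
[241. 183.] 61 w [0.6437 0.1999] [0.031 0.01 ] 88.5
[261. 182.] 59 w [0.645  0.1477] [0.028 0.01 ] 88.5
[220. 184.] 56 w [0.6425 0.252 ] [0.033 0.01 ] 88.5
[445. 361.] 831 w [ 0.1873 -0.2944] [0.189 0.026] 28.7
```

View pics/fin.png

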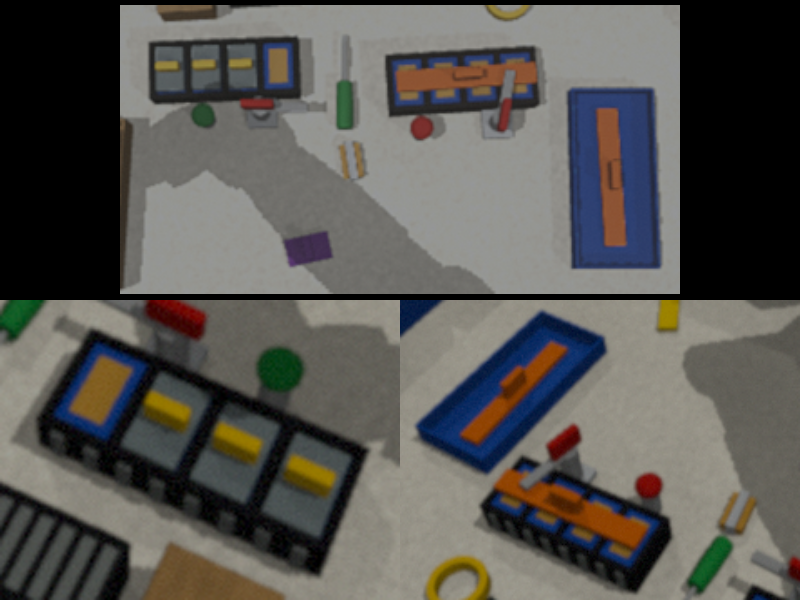

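The three covers sit level in three of the left block's bays, and no other loose cover is in view. The bar is flat in the tray, and the held block and bystanders look unchanged. I hand in.

```bash
python3 -c "
from workcell import env
print(env.hand_in())"
```

```text
the job is handed in; nothing more can be done
None
```

The job is done and handed in at about 47 s of the 210 s allowed; the hand-in gives no verdict.

**What I did**
- **Knob:** the green magnet stands at the left block. I turned that block's knob about 1.44 rad clockwise, and the camera then showed the steel finger clear of the bar.
- **Bar:** I lifted off the orange bar and laid it flat in the blue tray.
- **Covers:** three loose covers were on the bench. I put them in the left block's bays at y = -26, +26 and +78 mm and pressed each one home. The -78 mm bay stays empty.

**Last checks**
- **Flush:** pressing on each rib top with shut fingers at 19–23 N, the arm stopped at a TCP height of 0.0492–0.0493 m. Flush should read about 0.0494 m by my own gauge, and an unpressed cover about 5 mm more.
- **Final picture:** all three covers look level and the bar lies flat in the tray. The held block and the bystanders in view look unchanged. This picture covers only part of the bench.

**What disagreed**
- **Fingertips:** the shut fingertips stood about 10 mm behind the reported TCP, not 19 mm ahead as the text says.
- **Missed grasps:** because of that, two grasps first closed on nothing. One was over the knob wing; the other closed on top of the first cover's rib with about 6 N. I repeated both lower down, and neither moved anything that I could see.
- **Position offset:** the top camera and the wrist camera differed by 2–5 mm for the left block. I used the wrist camera's values, and the covers went into their bays with them.

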